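# Put a tin away through the sprung gate of the worktop tin bay

## Task

Put the short ribbed tin away in the tin bay: slide it along the worktop, upright and without lifting it, push it in through the sprung double gate and on until it sits home against the backstop; hold it pressed there for about half a second with a light steady push of 5 to 15 N. Leave it sitting there with both gate leaves swung shut behind it, and leave the jar, the tall can and the mug where they are.

Things in the scene. Friction and masses are not known exactly. Their poses are not given: they have to be found in the camera images.
- tin_center (a point): centre (half-way up) of the short ribbed food tin (gold-lacquered, steel rims): 62 mm across, 52 mm tall, 0.2 to 0.4 kg, standing loose on the bare worktop in front of the bay's gate end, so its centre is 26 mm above the worktop. It can be gripped across its diameter or pushed.
- bay: tin bay fixed to the worktop: open-topped lane, no floor, between two dark steel walls 76 mm apart, 40 mm high, 6 mm thick (wooden strips outside; 116 mm wide; 50 mm high at the backstop, whose rod sticks out behind). Origin on the worktop, mid-gate; x runs inwards along the lane's middle to the closed end 206 mm on, z up. Flared lead-ins open the mouth to 112 mm at x = -31 mm. Shut fingers fit in, from above.
- leaf_left (a joint): sprung gate leaf on the lane's +y wall: steel plate 36 mm long, 38 mm high at its top, 3 mm thick, upright hinge at x = 0, y = +38 mm of the bay. 0 = shut across the lane; grows inwards (+x) to 1.5 rad, never outwards. It springs shut once tin and fingers are out of its 37 mm sweep. Both leaves together resist a pushed tin with up to about 15 N.
- leaf_right (a joint): the mirror leaf on the lane's -y wall, hinge at x = 0, y = -38 mm; same values.
- backstop: adjustable backstop across the lane: steel plate fixed at the closed end (origin on the worktop, x = 200 mm of the bay, x pointing away from the gate) carrying a rigidly clamped plywood block 72 mm wide, 36 mm high, 20 mm thick. This pose is the fixed plate's; the block's setting is NOT in it: its face is anywhere 130 to 160 mm behind the gate line. A tin that is home touches that face: feel for it.
- jar_center (a point): bystander: centre of an amber glass jar with a black lid, 56 mm across, 100 mm tall, standing on the worktop
- tall_can_center (a point): bystander: centre of a tall plain can, 72 mm across, 110 mm tall, standing on the worktop
- mug_center (a point): bystander: centre of a white mug, 80 mm across, 90 mm tall, standing on the worktop

How it is judged:
On the way, in this order (a step that is already met when the one before it is completed fails the run):
1. the tin, on the worktop in the gateway, pushes both leaves open (value of joint each of leaf_left, leaf_right above 0.5 rad and x of tin_center in the frame of bay between -0.03 and 0.06 m and y of tin_center in the frame of bay between -0.012 and 0.012 m), for 0.05 s.
2. the tin is pressed against the backstop with at least 2.5 N for 0.2 s (contact force between tin and backstop above 2.5 N), for 0.2 s.
At the end, for the whole second after the job is handed in: The tin stands upright (within 0.08 rad) on the worktop in the lane, at rest, its centre 96 to 132 mm behind the gate line (home against the block, wherever that is set) and within 10 mm of the lane's middle; both gate leaves are shut (below 0.1 rad) (x of tin_center in the frame of bay between 0.096 and 0.132 m and y of tin_center in the frame of bay between -0.01 and 0.01 m and value of joint each of leaf_left, leaf_right below 0.1 rad and angle between tin_center's own z axis and vertical below 0.08 rad and height (world z) of tin_center below 0.03 m and linear speed of tin below 0.01 m/s); the robot touches nothing.
It fails at once if the tin is pressed on the backstop with more than 25 N (contact force between tin and backstop above 25 N).
It fails at once if the tin is lifted more than 15 mm off the worktop (height (world z) of tin_center above 0.041 m).
It fails at once if the tin is tipped by more than 0.3 rad (angle between tin_center's own z axis and vertical above 0.3 rad).
It fails at once if the robot presses on the bay with more than 25 N (contact force between any of the fingers, the arm and bay above 25 N).
It fails at once if the jar, the tall can or the mug is moved by more than 20 mm (distance of any of jar_center, tall_can_center, mug_center from where it was at the start of the episode above 0.02 m).
It also fails if it takes over 61 s, if anything falls off the work surface, if the arm or the gripper's body presses on something with over 40 N, if the wrist force passes 120 N, or if a joint passes its speed limit or range.

## Robot

A 7-joint arm with a two-finger parallel gripper is mounted at the origin on the work surface. World frame = base frame: x ahead of the robot, y to its left, z up, the work surface at z = 0. Lengths are in m, angles in rad, forces in N, time in s.
With the tool pointing down it reaches from about 0.4 to 0.875 m from the base axis. Payload 6.5 kg.
Tool frame: the origin (TCP) lies midway between the tips of the shut fingers; the grasp point (between the pads) lies 19 mm behind it; z points along the fingers, y is the line along which they close (so a half turn about z gives the same grasp; the last joint's range is limited). The gripper opens to 88 mm and grips with 3 to 60 N. Pads are 18 mm wide; open, the fingers measure 123 mm over their backs; the gripper's body (75 mm by 187 mm) begins 45 mm behind the grasp point.
Start: joints at [1.237, 0.536, -0.004, 1.538, 0.003, 1.067, -0.071], TCP at [0.172, -0.627, 0.239] pointing down, gripper open.
Joint ranges: [-2.7, 2.7], [-0.37, 2.16], [-1.27, 1.26], [0.24, 2.4], [-1.31, 4.45], [0.19, 1.91], [-2.76, 2.76]. Speed limits (rad/s): [2.39, 2.39, 3.14, 3.14, 3.14, 3.14, 3.14].

## Interface

Orientations are given as [roll, pitch, yaw] about the fixed x, y, z axes, in that order (R = Rz(yaw) Ry(pitch) Rx(roll)).
In Python, from rig import observe, eyes, workorder gives the robot as it stands. The module is installed in compiled form; this text tells all that it offers.
- The arm moves only by the tool carry_out, never from a script. Its argument "commands" is text: rows parted by semicolons, each of 7 numbers parted by spaces: the shift along the tool's x, y, z in m, then the turn, a rotation vector about the tool's x, y, z in rad, then the opening, from 0 (shut) to 1 (fully open). In form: x y z ax ay az grip; .... A call has 1 to 5 rows; each row is the pose to reach, as a shift and turn from the pose commanded when the call began, along the tool's axes at that moment; what a row does not reach only later rows make up. A row lasts 1/8 s, in which the tool goes at most 62.5 mm and 10.7 degrees, less where a joint would pass 70% of its speed; a pose out of reach is approached as far as the arm can. A call with a gripper value outside its range is refused whole. The fingers move at their own pace and stop on an object; "force" is the grip in N (left out, the last holds). Time passes only in rows, so rows that repeat a pose let the fingers close. It gives the time, the measured TCP pose, the force, the opening and the grip force at its end, in the units of the state.
- observe(): the state, without advancing time (a new reading comes with each control period).
- eyes.capture(name): name is "scene" or "top"; returns the picture (384x512x3 uint8, red, green, blue); there is no depth.
- eyes.get_calibration(name): a dict with "fx", "fy", "cx", "cy" (pixels), "world_to_cam" (4x4, takes a point from world to camera coordinates). Camera axes: x right, y up, looking along -z (the intrinsics and any distortion apply to the point x, -y, -z); pixel columns grow to the right and rows downward; lengths in m; the calibration is good to about 2 mm. A picture is of the moment at which its call begins. get_calibration takes no time and is no camera call.
- workorder.close_job(): hands the job in; it is judged then, once.
The state is a dict: "time": time; "q": joint angles; "joint_vel": joint speeds; "joint_torque": joint torques, N m; "tool_pos": TCP position; "ee_rot": TCP orientation; "contact_force": force on the tool from outside, world axes, zero at the start; "torque": the same for the moment, N m; "gripper_width": opening from 0.0 (shut) to 1.0 (fully open); "grasp_force": force on a finger pad.
Only numpy, scipy, OpenCV 4.12 (cv2) and the standard library are available. Lean on these libraries where they do the work, as an engineer would, in place of code of your own. Each camera call takes 0.05 s, during which the arm holds its last target. There are 200 camera calls.

## Working session

There is one attempt and no reset: what is moved stays moved. The work goes in short steps, Python scripts to look and compute and a tool call to move; the robot and the scene stay as the last step left them, time stands still between calls to the robot, and variables do not carry over. Pictures are saved under pics/ and viewed, at most 10 in all, crops included, and the job is handed in when it is done.

Besides the shell and the picture viewer there is one more tool, called by a JSON object that holds its "op" and its "data", one argument or row to a line. carry_out: Moves the arm, as the interface text tells. Its arguments: {"type":"object","properties":{"commands":{"type":"string"},"force":{"type":"number"}},"required":["commands"]}

```bash
mkdir -p pics
python3 - <<'E'
from rig import observe, eyes
import cv2
for n in ("top","scene"):
    cv2.imwrite(f"pics/{n}0.png",eyes.capture(n)[:,:,::-1]); c=eyes.get_calibration(n); print(n,c)
s=observe();print(s)
E
```

```text
top {'fx': 346.8743166404846, 'fy': 346.8743166404846, 'cx': 256.7576535253404, 'cy': 192.31276729866303, 'world_to_cam': array([[ 0.0220028 , -0.99975255, -0.0032723 , -0.01664977],
       [ 0.99940294,  0.02190765,  0.02671753, -0.53889746],
       [-0.02663923, -0.00385821,  0.99963767, -0.91407635],
       [ 0.        ,  0.        ,  0.        ,  1.        ]])}
scene {'fx': 409.7298287542009, 'fy': 409.7298287542009, 'cx': 263.3382188719557, 'cy': 190.06992723674966, 'world_to_cam': array([[-0.24810195,  0.96867774, -0.01043306,  0.17688804],
       [-0.71615056, -0.17614978,  0.67535149,  0.35978646],
       [ 0.65236018,  0.17502767,  0.73742221, -1.23831746],
       [ 0.        ,  0.        ,  0.        ,  1.        ]])}
{'time': 0.1, 'q': array([ 1.23680308,  0.53704107, -0.00445053,  1.53870495,  0.00259616,
        1.06733702, -0.07119129]), 'joint_vel': array([ 0.00067933, -0.00021334,  0.00058396, -0.00205884, -0.00034501,
       -0.00174   , -0.00177817]), 'joint_torque': array([ 2.63419643e-03, -5.72081494e+01,  9.93731730e-01, -2.52232575e+01,
       -5.62352466e-02,  1.35357215e-02,  9.49353807e-05]), 'tool_pos': array([ 0.17185008, -0.62632373,  0.23798561]), 'ee_rot': array([-3.14011148e+00,  1.00911581e-04,  2.67881965e-01]), 'contact_force': array([-0.61368331,  0.33545357,  0.79605246]), 'torque': array([-0.0325999 , -0.01597258, -0.03215917]), 'grasp_force': 0.0, 'gripper_width': 0.9974006029517649}
```

View pics/top0.png

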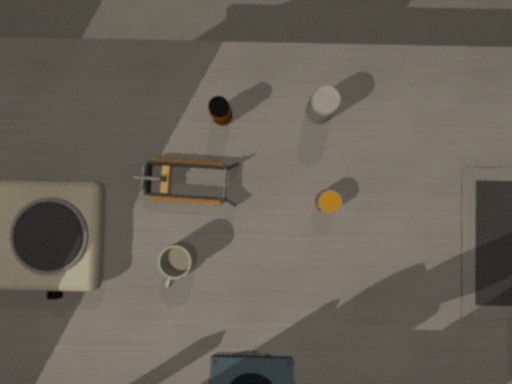

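View pics/scene0.png

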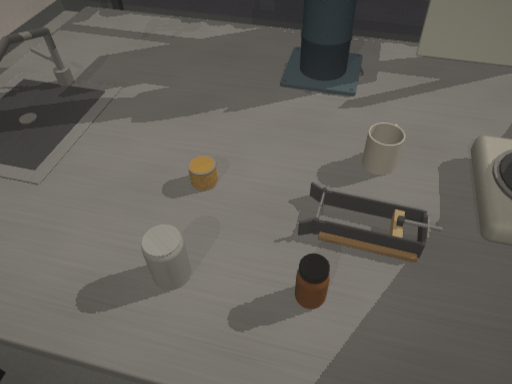

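The top view shows the bay with its gate facing right at about (230,182) and its block near (165,180). The tin is at (330,201), the jar at (220,110), the can at (325,101) and the mug at (175,262). In the scene view the tin is at (203,173) and the gate at about (320,208). I'll zoom in on the bay.

Run:
```python
import cv2
a=cv2.imread("pics/top0.png")[145:220,130:350]; b=cv2.imread("pics/scene0.png")[145:275,180:450]
a=cv2.resize(a,None,fx=3.6,fy=3.6,interpolation=cv2.INTER_CUBIC)
cv2.imwrite("pics/topc.png",cv2.convertScaleAbs(a,alpha=1.5))
b=cv2.resize(b,None,fx=2.9,fy=2.9,interpolation=cv2.INTER_CUBIC)
cv2.imwrite("pics/scenec.png",cv2.convertScaleAbs(b,alpha=1.5))
```

```text
(no output)
```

View pics/topc.png

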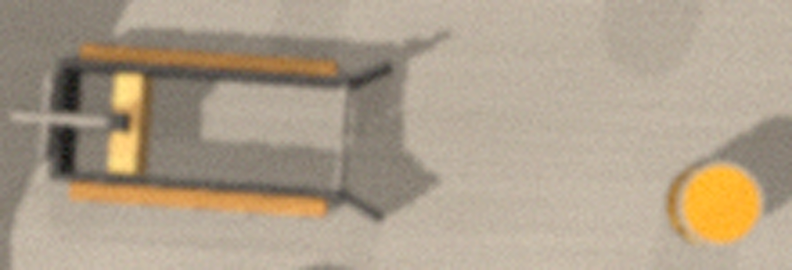

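View pics/scenec.png

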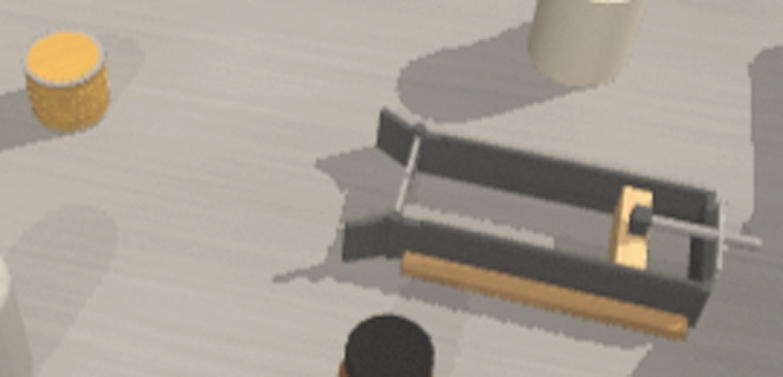

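```bash
cat > h.py <<'E'
import numpy as np
from rig import eyes
from scipy.optimize import least_squares
C={n:eyes.get_calibration(n) for n in("top","scene")}
def proj(n,p):
    c=C[n]; q=c["world_to_cam"]@np.r_[p,1]
    return np.array([c["cx"]+c["fx"]*q[0]/-q[2], c["cy"]-c["fy"]*q[1]/-q[2]])
def back(n,uv,z):
    return least_squares(lambda p:proj(n,np.r_[p,z])-uv,[.5,0]).x
E
python3 - <<'E'
from h import *
T=lambda u,v:np.array([130+(u+.5)/3.6-.5,145+(v+.5)/3.6-.5])
S=lambda u,v:np.array([180+(u+.5)/2.9-.5,145+(v+.5)/2.9-.5])
print("tin",back("top",T(720,203),.052),back("scene",S(65,58),.052))
print("hingeR/L top",back("top",T(347,80),.039),back("top",T(343,193),.039))
print("hingeR/L scene",back("scene",S(398,215),.039),back("scene",S(418,130),.039))
obs=[("top",T(347,81),-38,0),("top",T(343,193),38,0),("scene",S(398,215),-38,0),("scene",S(418,130),38,0)]
line=[("top",T(150,70),-41),("top",T(150,183),41),("top",T(280,77),-41),("top",T(280,190),41),("scene",S(570,246),-41),("scene",S(560,161),41)]
def f(p):
    R=np.array([[np.cos(p[2]),-np.sin(p[2])],[np.sin(p[2]),np.cos(p[2])]])
    w=lambda x,y,z:np.r_[p[:2]+R@[x,y],z]
    r=[proj(n,w(x/1e3,y/1e3,.038))-uv for n,uv,y,x in obs]
    r+=[proj(n,w(p[3+i],y/1e3,.040))-uv for i,(n,uv,y) in enumerate(line)]
    return np.concatenate(r)
s=least_squares(f,[.55,.06,1.57]+[.1]*6)
print(s.x,s.fun.round(1))
c=np.cos(s.x[2]);q=np.sin(s.x[2])
for w in(back("top",T(720,203),.052),back("scene",S(65,58),.052)):
    d=w-s.x[:2];print("tin in bay",c*d[0]+q*d[1],-q*d[0]+c*d[1])
print("block front top", back("top",T(145,122),.036))
for n,uv,z in(("jar",(219,104),.1),("can",(326,100),.11),("mug",(175,258),.09)):print(n,back("top",uv,z))
E
```

```text
tin [ 0.51997679 -0.18931625] [ 0.52002879 -0.18673323]
hingeR/L top [0.60196892 0.07545769] [0.52127315 0.07634076]
hingeR/L scene [0.59841414 0.07977365] [0.51756365 0.08105931]
[0.56001907 0.07875014 1.54451366 0.13852004 0.13408801 0.04556432
 0.04136295 0.1159647  0.10266043] [-0.9  1.3 -1.3 -0.3 -1.  -0.  -1.   1.7 -0.   0.5 -0.1  1.1 -0.   0.3
 -0.   0.9 -0.5  2.5  0.2 -0.8]
tin in bay -0.2690261033229267 0.03298376993829351
tin in bay -0.26644261235205957 0.03299966528719271
block front top [0.56899528 0.21964539]
jar [0.74711894 0.09030546]
can [ 0.75923231 -0.16477175]
mug [0.37450816 0.18810603]
```

```bash
cat >> h.py <<'E'
from rig import observe
from scipy.spatial.transform import Rotation as Ro
B=np.array([.560,.0785]); YAW=1.541
u=np.array([np.cos(YAW),np.sin(YAW)]); v=np.array([-u[1],u[0]])
def bay(p): d=np.asarray(p)[:2]-B; return np.r_[d@u,d@v]
def world(x,y): return B+x*u+y*v
def delta(xy,z,yaw=YAW):
    s=observe(); R=Ro.from_euler("xyz",s["ee_rot"]); G=Ro.from_euler("xyz",[np.pi,0,yaw])
    print("t",s["time"],"tcp",s["tool_pos"].round(4),"bay",bay(s["tool_pos"]).round(4),"F",s["contact_force"].round(1))
    print("shift",R.inv().apply(np.r_[xy,z]-s["tool_pos"]).round(4),"turn",(R.inv()*G).as_rotvec().round(4))
E
python3 -c "
from h import *
delta([.520,-.188],.16)"
```

```text
t 0.1 tcp [ 0.1719 -0.6263  0.238 ] bay [-0.7161  0.367 ] F [-0.6  0.3  0.8]
shift [ 0.4518 -0.3304  0.0784] turn [-1.3000e-03 -9.0000e-04 -1.2731e+00]
```

{"op": "carry_out", "data": {
  "commands": "0.452 -0.330 0.04 0 0 -1.273 1;0.452 -0.330 0.04 0 0 -1.273 1;0.452 -0.330 0.04 0 0 -1.273 1;0.452 -0.330 0.04 0 0 -1.273 1;0.452 -0.330 0.04 0 0 -1.273 1",
  "force": 8
}}

```text
time: 0.72
tool_pos: [0.3669, -0.3812, 0.2162]
ee_rot: [-3.141, 0.0, 1.211]
contact_force: [0.0, -0.1, -0.3]
gripper_width: 0.999
grasp_force: 0.0
```

```bash
python3 -c "
from h import *
delta([.520,-.188],.16)"
```

```text
t 0.725 tcp [ 0.3669 -0.3812  0.2162] bay [-0.4652  0.1793] F [ 0.  -0.1 -0.3]
shift [0.2347 0.0753 0.0562] turn [-2.000e-04  1.000e-04 -3.297e-01]
```

{"op": "carry_out", "data": {
  "commands": "0.235 0.075 0.056 0 0 -0.330 1;0.235 0.075 0.056 0 0 -0.330 1;0.235 0.075 0.056 0 0 -0.330 1;0.235 0.075 0.056 0 0 -0.330 1;0.235 0.075 0.056 0 0 -0.330 1"
}}

```text
time: 1.35
tool_pos: [0.5223, -0.1843, 0.1595]
ee_rot: [-3.141, -0.004, 1.544]
contact_force: [0.2, -0.1, 0.1]
gripper_width: 1.004
grasp_force: 0.0
```

{"op": "carry_out", "data": {
  "commands": "0 0 0 0 0 0 1;0 0 0 0 0 0 1"
}}

```text
time: 1.6
tool_pos: [0.5192, -0.1922, 0.1605]
ee_rot: [-3.141, 0.001, 1.533]
contact_force: [0.9, -0.2, 0.3]
gripper_width: 1.001
grasp_force: 0.0
```

Run:
```python
from h import *
import cv2
delta([.520,-.188],.014)
b=eyes.capture("scene")[:,:,::-1]
cv2.imwrite("pics/s1.png",cv2.resize(cv2.convertScaleAbs(b[40:240,90:350],alpha=1.5),None,fx=3,fy=3))
```

```text
t 1.6 tcp [ 0.5192 -0.1922  0.1605] bay [-0.2718  0.0327] F [ 0.9 -0.2  0.3]
shift [0.0044 0.0007 0.1465] turn [-0.0006  0.001  -0.0085]
```

View pics/s1.png

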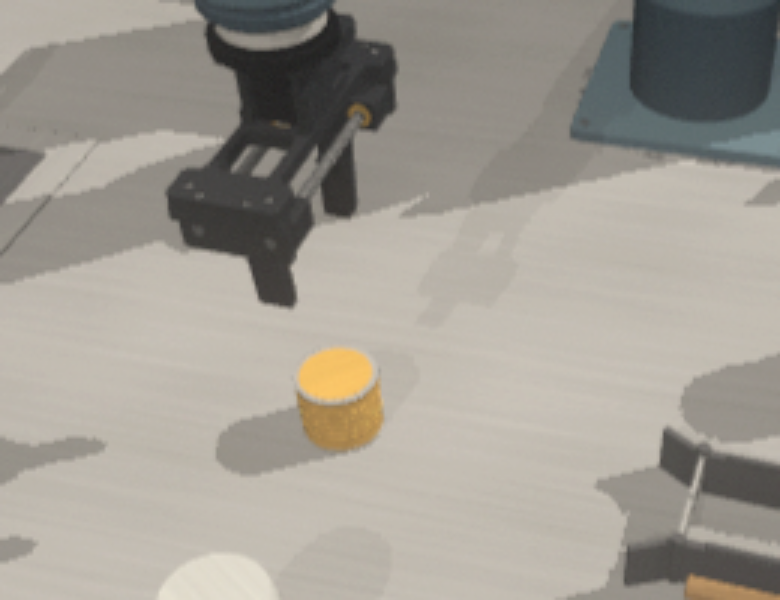

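The tin is at crop (340,400), with the open fingers above it at (275,300) and (340,210), spread along world x as intended. Next I descend and grip.

{"op": "carry_out", "data": {
  "commands": "0.004 0.001 0.05 0 0 -0.008 1;0.004 0.001 0.10 0 0 -0.008 1;0.004 0.001 0.146 0 0 -0.008 1;0.004 0.001 0.146 0 0 -0.008 1;0.004 0.001 0.146 0 0 -0.008 1"
}}

```text
time: 2.28
tool_pos: [0.5221, -0.1873, 0.016]
ee_rot: [3.14, 0.001, 1.542]
contact_force: [0.0, 0.2, 0.3]
gripper_width: 1.0
grasp_force: 0.0
```

{"op": "carry_out", "data": {
  "commands": "0 0 0 0 0 0 0.6;0 0 0 0 0 0 0.6;0 0 0 0 0 0 0.6;0 0 0 0 0 0 0.6;0 0 0 0 0 0 0.6"
}}

```text
time: 2.9
tool_pos: [0.5208, -0.1866, 0.0152]
ee_rot: [-3.141, 0.001, 1.543]
contact_force: [-3.3, -0.4, 8.3]
gripper_width: 0.705
grasp_force: 8.0
```

Run:
```python
from h import *
delta(world(-.06,0),.014)
```

```text
t 2.9 tcp [ 0.5208 -0.1866  0.0152] bay [-0.2662  0.0313] F [-3.3 -0.4  8.3]
shift [0.2061 0.0317 0.001 ] turn [-0.001   0.0007  0.002 ]
```

{"op": "carry_out", "data": {
  "commands": "0.03 0.006 0 0 0 0 0.6;0.06 0.013 0 0 0 0 0.6;0.09 0.020 0 0 0 0 0.6;0.12 0.028 0 0 0 0 0.6;0.15 0.032 0 0 0 0 0.6"
}}

```text
time: 3.52
tool_pos: [0.5584, -0.0381, 0.0152]
ee_rot: [3.14, 0.002, 1.542]
contact_force: [-0.7, -3.6, 4.1]
gripper_width: 0.7
grasp_force: 8.0
```

{"op": "carry_out", "data": {
  "commands": "0 0 0 0 0 0 0.6;0 0 0 0 0 0 0.6"
}}

```text
time: 3.78
tool_pos: [0.5586, -0.0364, 0.0152]
ee_rot: [3.139, -0.002, 1.544]
contact_force: [1.7, 5.9, 5.9]
gripper_width: 0.698
grasp_force: 8.0
```

Run:
```python
from h import *
import cv2
delta(world(-.06,0),.014)
a=eyes.capture("top")[:,:,::-1][140:225,130:330]; b=eyes.capture("scene")[:,:,::-1][130:280,190:450]
cv2.imwrite("pics/t2.png",cv2.resize(cv2.convertScaleAbs(a,alpha=1.5),None,fx=4,fy=4,interpolation=2))
```

```text
t 3.775 tcp [ 0.5586 -0.0364  0.0152] bay [-0.1149 -0.002 ] F [1.7 5.9 5.9]
shift [ 0.0549 -0.0018  0.0013] turn [ 0.0025 -0.0017  0.003 ]
```

View pics/t2.png

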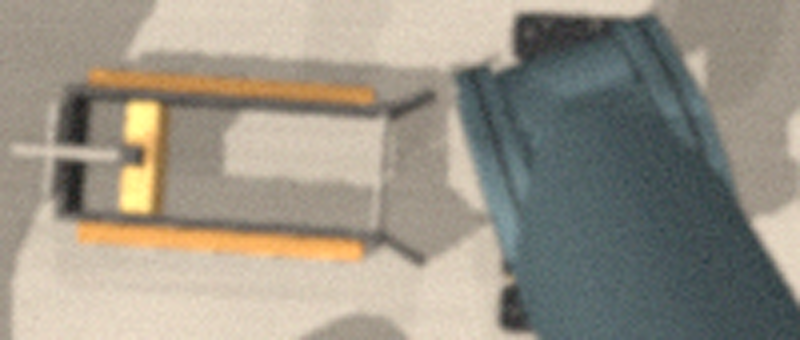

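The top view has the gate at crop (383,172) and the gripper centred on the lane's line at about row 172 to 176. The tin is hidden under the wrist. I'll slide on to the mouth and release there.

{"op": "carry_out", "data": {
  "commands": "0.02 -0.001 0 0 0 0 0.6;0.04 -0.002 0 0 0 0 0.6;0.063 -0.002 0 0 0 0 0.6;0.063 -0.002 0 0 0 0 0.6;0.063 -0.002 0 0 0 0 0.6"
}}

```text
time: 4.5
tool_pos: [0.5577, 0.0257, 0.015]
ee_rot: [3.14, -0.001, 1.543]
contact_force: [-0.8, 3.6, 6.8]
gripper_width: 0.703
grasp_force: 8.0
```

{"op": "carry_out", "data": {
  "commands": "0 0 0 0 0 0 1;0 0 0 0 0 0 1;0 0 0 0 0 0 1;0 0 0 0 0 0 1"
}}

```text
time: 5.0
tool_pos: [0.557, 0.0253, 0.0143]
ee_rot: [-3.141, 0.0, 1.543]
contact_force: [0.6, -0.1, 1.1]
gripper_width: 1.003
grasp_force: 0.0
```

{"op": "carry_out", "data": {
  "commands": "-0.03 0 0 0 0 0 1;-0.06 0 0 0 0 0 1;-0.075 0 0 0 0 0 1;-0.075 0 0 0 0 0 1;-0.075 0 0 0 0 0 0"
}}

```text
time: 5.62
tool_pos: [0.5552, -0.0475, 0.0145]
ee_rot: [3.141, -0.001, 1.545]
contact_force: [-0.1, 0.2, -0.1]
gripper_width: 0.911
grasp_force: 0.0
```

{"op": "carry_out", "data": {
  "commands": "0 0 0 0 0 0 0;0 0 0 0 0 0 0;0 0 0 0 0 0 0;0 0 0 0 0 0 0;0 0 0 0 0 0 0"
}}

```text
time: 6.25
tool_pos: [0.5551, -0.0492, 0.0145]
ee_rot: [3.142, 0.0, 1.543]
contact_force: [-0.3, 0.2, 0.3]
gripper_width: 0.337
grasp_force: 0.0
```

Run:
```python
from h import *
import cv2
delta(world(-.09,0),.014)
b=eyes.capture("scene")[:,:,::-1][100:260,190:450]
cv2.imwrite("pics/s3.png",cv2.resize(cv2.convertScaleAbs(b,alpha=1.5),None,fx=3,fy=3,interpolation=2))
```

```text
t 6.25 tcp [ 0.5551 -0.0492  0.0145] bay [-0.1278  0.0011] F [-0.3  0.2  0.3]
shift [0.0378 0.0012 0.0005] turn [0.0001 0.     0.0023]
```

View pics/s3.png

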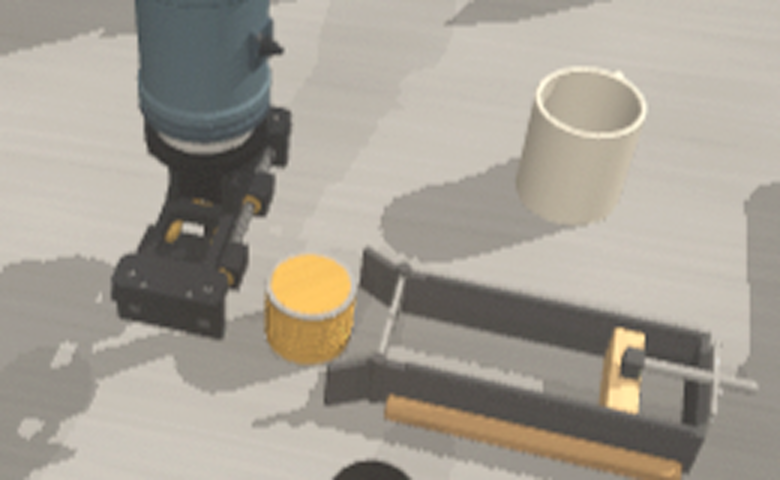

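The tin stands at the mouth with its top centred at about crop (310,287). The hinges are at (403,270) and (382,357), and the fingers are behind the tin. I'll check its lateral offset within this one view.

Run:
```python
from h import *
S=lambda a,b:np.array([190+(a+.5)/3-.5,100+(b+.5)/3-.5])
for n,p,z in(("tin",(310,287),.052),("hL",(403,270),.039),("hR",(381,358),.039),("wL",(710,333),.04),("wR",(695,428),.04)):
    w=back("scene",S(*p),z);print(n,w.round(4),bay(w).round(4))
```

```text
tin [0.5605 0.0236] [-0.0549 -0.0022]
hL [0.5179 0.0815] [0.0018 0.0421]
hR [0.599  0.0794] [ 0.002 -0.039]
wL [0.5266 0.2874] [0.2078 0.0396]
wR [0.6079 0.2775] [ 0.2004 -0.0419]
```

{"op": "carry_out", "data": {
  "commands": "0 0 0 0 0 0 0;0 0 0 0 0 0 0;0 0 0 0 0 0 0;0 0 0 0 0 0 0;0 0 0 0 0 0 0"
}}

```text
time: 6.92
tool_pos: [0.5551, -0.0492, 0.0144]
ee_rot: [-3.142, -0.0, 1.543]
contact_force: [0.6, -0.0, -0.6]
gripper_width: 0.006
grasp_force: 0.0
```

{"op": "carry_out", "data": {
  "commands": "0.018 0 0 0 0 0 0;0.034 0 0 0 0 0 0;0.044 0 0 0 0 0 0;0.054 0 0 0 0 0 0;0.064 0 0 0 0 0 0"
}}

```text
time: 7.55
tool_pos: [0.5568, 0.0139, 0.0145]
ee_rot: [-3.141, 0.002, 1.543]
contact_force: [0.9, -6.3, 3.3]
gripper_width: 0.004
grasp_force: 3.0
```

{"op": "carry_out", "data": {
  "commands": "0.008 0 0 0 0 0 0;0.016 0 0 0 0 0 0;0.024 0 0 0 0 0 0;0.032 0 0 0 0 0 0;0.040 0 0 0 0 0 0"
}}

```text
time: 8.18
tool_pos: [0.5584, 0.0514, 0.0145]
ee_rot: [3.142, 0.004, 1.54]
contact_force: [1.0, -7.3, 1.8]
gripper_width: 0.001
grasp_force: 3.9
```

Run:
```python
from h import *
import cv2
delta(world(.045,0.0),.014)
b=eyes.capture("scene")[:,:,::-1][100:260,190:450]
cv2.imwrite("pics/s4.png",cv2.resize(cv2.convertScaleAbs(b,alpha=1.5),None,fx=3,fy=3,interpolation=2))
```

```text
t 8.175 tcp [0.5584 0.0514 0.0145] bay [-0.0271  0.0008] F [ 1.  -7.3  1.8]
shift [0.0721 0.0008 0.0002] turn [ 0.0001  0.0042 -0.0008]
```

View pics/s4.png

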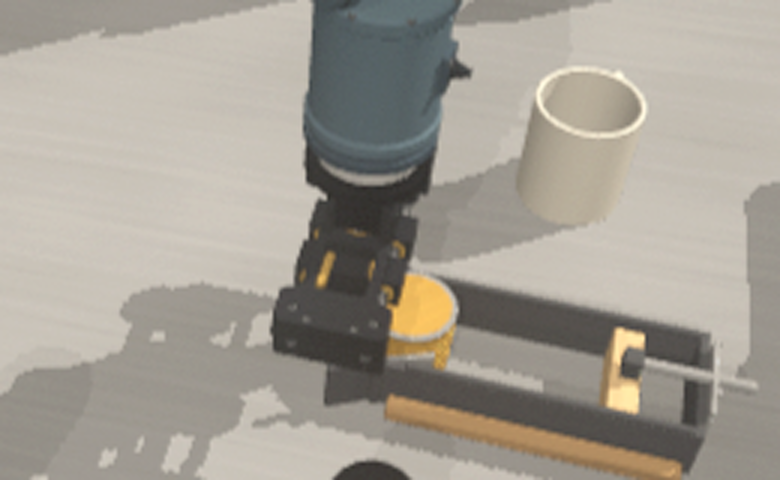

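The tin is centred and inside the gateway, with its visible top edge at crop (455,310). The push force is about 7 N. I'll keep going.

{"op": "carry_out", "data": {
  "commands": "0.008 0 0 0 0 0 0;0.016 0 0 0 0 0 0;0.024 0 0 0 0 0 0;0.032 0 0 0 0 0 0;0.040 0 0 0 0 0 0"
}}

```text
time: 8.85
tool_pos: [0.5592, 0.0953, 0.0145]
ee_rot: [3.141, -0.0, 1.543]
contact_force: [-0.0, -4.0, 0.3]
gripper_width: 0.004
grasp_force: 1.6
```

{"op": "carry_out", "data": {
  "commands": "0.008 0 0 0 0 0 0;0.016 0 0 0 0 0 0;0.024 0 0 0 0 0 0;0.032 0 0 0 0 0 0;0.034 0 0 0 0 0 0"
}}

```text
time: 9.48
tool_pos: [0.5597, 0.1305, 0.0144]
ee_rot: [-3.141, -0.001, 1.545]
contact_force: [-0.3, -0.9, 1.2]
gripper_width: 0.007
grasp_force: 0.9
```

```bash
python3 -c "
from h import *
delta(world(.07,0.0),.014)"
```

```text
t 9.475 tcp [0.5597 0.1305 0.0144] bay [0.052  0.0019] F [-0.3 -0.9  1.2]
shift [0.018  0.0019 0.0004] turn [-0.0001 -0.0013  0.004 ]
```

{"op": "carry_out", "data": {
  "commands": "0.0015 0 0 0 0 0 0;0.003 0 0 0 0 0 0;0.0045 0 0 0 0 0 0;0.006 0 0 0 0 0 0"
}}

```text
time: 9.98
tool_pos: [0.5602, 0.1348, 0.0144]
ee_rot: [3.142, -0.0, 1.543]
contact_force: [0.2, -1.8, 0.3]
gripper_width: 0.004
grasp_force: 1.1
```

{"op": "carry_out", "data": {
  "commands": "0.001 0 0 0 0 0 0;0.002 0 0 0 0 0 0;0.003 0 0 0 0 0 0"
}}

```text
time: 10.35
tool_pos: [0.5602, 0.1378, 0.0144]
ee_rot: [-3.142, -0.0, 1.543]
contact_force: [0.2, -1.7, 1.2]
gripper_width: 0.005
grasp_force: 1.1
```

{"op": "carry_out", "data": {
  "commands": "0.001 0 0 0 0 0 0;0.002 0 0 0 0 0 0;0.003 0 0 0 0 0 0"
}}

```text
time: 10.72
tool_pos: [0.5603, 0.1408, 0.0144]
ee_rot: [-3.142, -0.0, 1.543]
contact_force: [0.4, -1.7, 1.4]
gripper_width: 0.005
grasp_force: 1.1
```

{"op": "carry_out", "data": {
  "commands": "0.001 0 0 0 0 0 0;0.002 0 0 0 0 0 0;0.003 0 0 0 0 0 0"
}}

```text
time: 11.1
tool_pos: [0.5604, 0.1438, 0.0144]
ee_rot: [-3.142, 0.0, 1.543]
contact_force: [-0.2, -2.0, 1.2]
gripper_width: 0.009
grasp_force: 1.1
```

{"op": "carry_out", "data": {
  "commands": "0.001 0 0 0 0 0 0;0.002 0 0 0 0 0 0"
}}

```text
time: 11.35
tool_pos: [0.5604, 0.1458, 0.0144]
ee_rot: [-3.142, -0.0, 1.543]
contact_force: [0.0, -1.8, 0.7]
gripper_width: 0.008
grasp_force: 1.1
```

{"op": "carry_out", "data": {
  "commands": "0.001 0 0 0 0 0 0;0.002 0 0 0 0 0 0"
}}

```text
time: 11.6
tool_pos: [0.5605, 0.1478, 0.0144]
ee_rot: [-3.142, 0.0, 1.543]
contact_force: [-0.2, -2.8, 1.2]
gripper_width: 0.006
grasp_force: 1.1
```

{"op": "carry_out", "data": {
  "commands": "0.001 0 0 0 0 0 0"
}}

```text
time: 11.72
tool_pos: [0.5605, 0.1488, 0.0144]
ee_rot: [-3.142, 0.0, 1.543]
contact_force: [-0.5, -2.5, 0.8]
gripper_width: 0.006
grasp_force: 1.1
```

{"op": "carry_out", "data": {
  "commands": "0.001 0 0 0 0 0 0"
}}

```text
time: 11.85
tool_pos: [0.5605, 0.1498, 0.0144]
ee_rot: [-3.142, 0.0, 1.543]
contact_force: [0.2, -2.3, 1.1]
gripper_width: 0.008
grasp_force: 1.1
```

{"op": "carry_out", "data": {
  "commands": "0.001 0 0 0 0 0 0"
}}

```text
time: 11.98
tool_pos: [0.5606, 0.1508, 0.0144]
ee_rot: [3.142, -0.0, 1.543]
contact_force: [0.1, -1.8, -0.3]
gripper_width: 0.002
grasp_force: 1.1
```

{"op": "carry_out", "data": {
  "commands": "0.001 0 0 0 0 0 0"
}}

```text
time: 12.1
tool_pos: [0.5606, 0.1518, 0.0144]
ee_rot: [3.142, -0.0, 1.543]
contact_force: [-0.2, -2.1, 0.7]
gripper_width: 0.007
grasp_force: 1.1
```

{"op": "carry_out", "data": {
  "commands": "0.001 0 0 0 0 0 0"
}}

```text
time: 12.22
tool_pos: [0.5606, 0.1528, 0.0144]
ee_rot: [-3.142, -0.0, 1.543]
contact_force: [-0.2, -2.5, 0.3]
gripper_width: 0.005
grasp_force: 1.1
```

{"op": "carry_out", "data": {
  "commands": "0.001 0 0 0 0 0 0"
}}

```text
time: 12.35
tool_pos: [0.5606, 0.1538, 0.0144]
ee_rot: [-3.142, 0.0, 1.543]
contact_force: [0.6, -2.4, 0.7]
gripper_width: 0.005
grasp_force: 1.1
```

Run:
```python
from h import *
import cv2
delta(world(.08,0.0),.014)
b=eyes.capture("scene")[:,:,::-1][170:260,290:450]
cv2.imwrite("pics/s5.png",cv2.resize(cv2.convertScaleAbs(b,alpha=1.5),None,fx=5,fy=5,interpolation=2))
```

```text
t 12.35 tcp [0.5606 0.1538 0.0144] bay [0.0753 0.0016] F [ 0.6 -2.4  0.7]
shift [0.0047 0.0016 0.0004] turn [-0.      0.      0.0024]
```

View pics/s5.png

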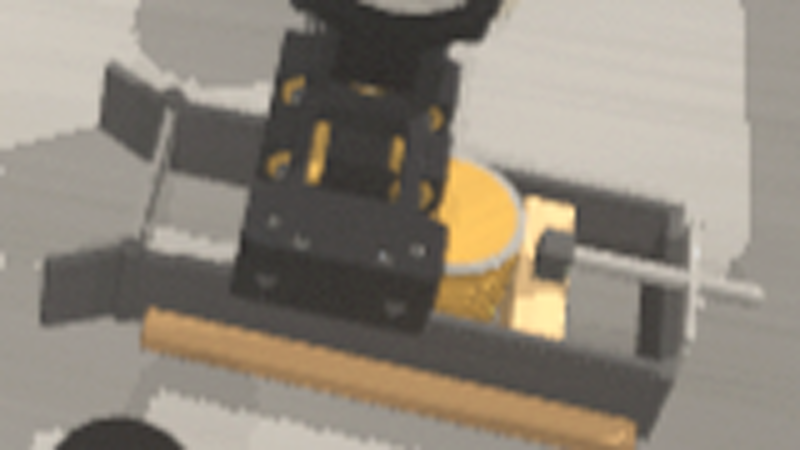

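The gate is shut behind the fingers (thin line at about (160,180)), and the tin's rim at (522,225) is a few millimetres from the block at (530,230). I'll creep on.

{"op": "carry_out", "data": {
  "commands": "0.001 0 0 0 0 0 0"
}}

```text
time: 12.52
tool_pos: [0.5607, 0.1539, 0.0144]
ee_rot: [-3.141, 0.001, 1.543]
contact_force: [-0.0, -5.6, 2.0]
gripper_width: 0.008
grasp_force: 2.6
```

{"op": "carry_out", "data": {
  "commands": "0.001 0 0 0 0 0 0"
}}

```text
time: 12.65
tool_pos: [0.5606, 0.154, 0.0144]
ee_rot: [-3.141, 0.002, 1.542]
contact_force: [-1.0, -6.8, 2.9]
gripper_width: 0.007
grasp_force: 3.7
```

{"op": "carry_out", "data": {
  "commands": "0.001 0 0 0 0 0 0;0.001 0 0 0 0 0 0"
}}

```text
time: 12.9
tool_pos: [0.5606, 0.154, 0.0144]
ee_rot: [-3.141, 0.004, 1.542]
contact_force: [-1.2, -7.9, 4.3]
gripper_width: 0.003
grasp_force: 4.0
```

{"op": "carry_out", "data": {
  "commands": "0.001 0 0 0 0 0 0;0.001 0 0 0 0 0 0"
}}

```text
time: 13.15
tool_pos: [0.5606, 0.154, 0.0144]
ee_rot: [-3.14, 0.005, 1.541]
contact_force: [-1.2, -9.8, 6.7]
gripper_width: 0.007
grasp_force: 4.9
```

{"op": "carry_out", "data": {
  "commands": "0 0 0 0 0 0 0;0 0 0 0 0 0 0;0 0 0 0 0 0 0;0 0 0 0 0 0 0;0 0 0 0 0 0 0"
}}

```text
time: 13.78
tool_pos: [0.5606, 0.154, 0.0144]
ee_rot: [-3.14, 0.005, 1.541]
contact_force: [-1.5, -10.4, 6.3]
gripper_width: 0.003
grasp_force: 4.9
```

{"op": "carry_out", "data": {
  "commands": "-0.003 0 0 0 0 0 0;-0.007 0 0 0 0 0 0;-0.010 0 0 0 0 0 0;-0.010 0 0 0 0 0 0;-0.010 0 0 0 0 0 0"
}}

```text
time: 14.4
tool_pos: [0.5605, 0.1482, 0.0144]
ee_rot: [3.142, -0.001, 1.544]
contact_force: [0.2, 0.5, -0.2]
gripper_width: 0.006
grasp_force: 0.0
```

{"op": "carry_out", "data": {
  "commands": "0 0 -0.03 0 0 0 0;0 0 -0.07 0 0 0 0;0 0 -0.12 0 0 0 0;0 0 -0.16 0 0 0 0;0 0 -0.16 0 0 0 0"
}}

```text
time: 15.02
tool_pos: [0.5626, 0.1488, 0.1778]
ee_rot: [3.135, -0.002, 1.543]
contact_force: [0.7, -0.6, 1.3]
gripper_width: 0.003
grasp_force: 0.0
```

{"op": "carry_out", "data": {
  "commands": "-0.04 0 0 0 0 0 0;-0.09 0 0 0 0 0 0;-0.14 0 0 0 0 0 0;-0.19 0 0 0 0 0 0;-0.19 0 0 0 0 0 0"
}}

```text
time: 15.65
tool_pos: [0.5541, -0.0474, 0.173]
ee_rot: [-3.139, 0.002, 1.536]
contact_force: [-0.8, 1.4, -0.1]
gripper_width: 0.005
grasp_force: 0.0
```

Run:
```python
from h import *
import cv2
delta(world(0,0),.1)
b=eyes.capture("scene")[:,:,::-1][130:260,250:450]
cv2.imwrite("pics/s6.png",cv2.resize(cv2.convertScaleAbs(b,alpha=1.5),None,fx=4,fy=4,interpolation=2))
```

```text
t 15.65 tcp [ 0.5541 -0.0474  0.173 ] bay [-0.1261  0.0021] F [-0.8  1.4 -0.1]
shift [0.1263 0.0016 0.0727] turn [-0.0024  0.0024 -0.0051]
```

View pics/s6.png

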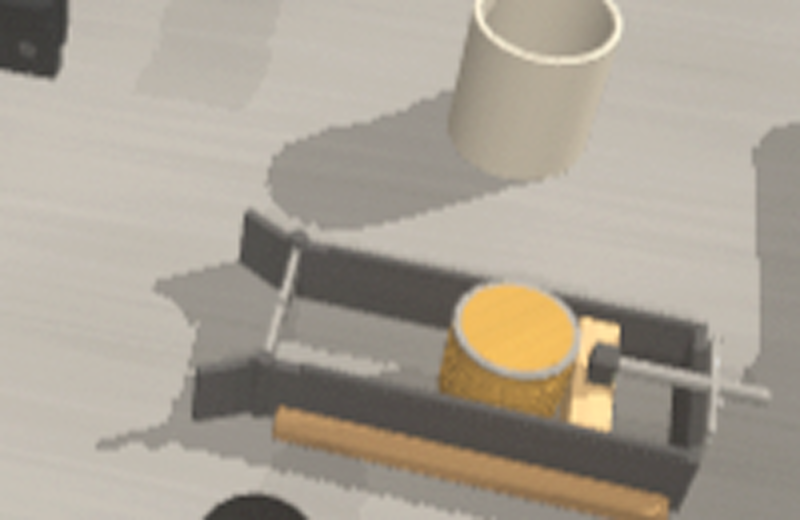

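The tin, with its top at crop (517,330), sits against the block and upright. Both leaves are shut, forming a straight line from (298,245) to (268,350), and the arm is clear. Handing in.

```bash
python3 -c "
from rig import workorder
print(workorder.close_job())"
```

```text
the job is handed in; nothing more can be done
None
```

The tin sits home against the backstop after a push of about 10 N held for over half a second. Both gate leaves are shut, the bystanders were not touched, and the job is handed in (no verdict was returned).

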